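Dip the steamer's feed tank and show the gauge rod

TASK

Check the level in the steamer's feed tank: first press the small thumb lever at the mouth of the slanting dip tube all the way down, so that its cover swings clear, and leave it down; then take the gauge rod from its stand, slide it into the tube until its collar stops against the mouth, and draw it right out again. Finish while still holding the rod, level and still, with its tip over the round steel drip dish and 8 to 20 cm above the counter, touching nothing else, so that it can be read. Leave the dish and the other things on the counter where they are.

Things in the scene. Friction and masses are not known exactly. Their poses are not given: they have to be found in the camera images.
- feed_tank: fixed stainless feed-water tank, 220 x 200 mm, 161 mm high (filler cap on top to 173 mm, about 182 mm with its grip); origin at the centre of its underside on the counter. Its +y side carries the dip tube
- dip_tube: fixed round metal tube, bore 16 mm, outside 22 mm, 110 mm deep inside, on the tank's +y side. It rises away from the tank at 30 degrees above level. Origin at the centre of its open mouth, which is 135 mm above the counter; z points out of the tube along its axis (up and away from the tank), x is level and equals the tank's x (the thumb lever is on the -x side, towards the robot), y points square to the axis, downwards
- cover_lever (a joint): thumb lever at the tube's mouth, rad: 0 = its round cover lies over the mouth, 1.15 = thumb pad pressed fully down and the cover swung up clear of the mouth; starts between 0 and 0.25. It is a see-saw turning about an axis parallel to the tube, stays where it is left by friction, takes about 2 N at the pad
- lever_pivot (a point): pivot of the thumb lever, level with the mouth's centre and 32 mm from it to the dip tube's -x side
- lever_pad (a point): centre of the lever's black thumb pad (26 x 24 mm, 6 mm thick), 45 mm from the pivot on the side away from the tube. At joint 0 the arm points 20 degrees upward from the tube's -x direction, at 1.15 it points 46 degrees downward; it moves in the plane of the tube's mouth (dip tube x and y)
- rod_stand: fixed grey plastic stand on which the rod lies level; base 220 x 70 mm, 8 mm thick, from 70 mm behind to 150 mm ahead of the origin along x. Origin on the counter under the centre of the rod's handle, x along the rod towards its tip. Two open-topped forks: one 42 mm behind the origin (32 mm wide, 63 mm high) under the handle's rear end, one 125 mm ahead (26 mm wide, 70 mm high) under the shaft; the rod lifts straight up out of them
- gauge_rod: gauge rod, about 110 to 180 g, 213 mm long: black handle 100 mm long, 16 mm wide (y) and 18 mm high (z), a steel collar 28 mm across and 8 mm thick at its front end, then a steel shaft 8 mm across and 105 mm long. Origin at the centre of the handle, 60 mm above the counter in the stand; x along the rod towards the tip; the centre of mass is about 46 mm ahead of the origin
- rod_collar (a point): centre of the collar's front face (the face that stops on the tube's mouth), 58 mm ahead of the rod's origin
- rod_tip (a point): tip of the shaft, 163 mm ahead of the rod's origin, 105 mm ahead of the collar face
- drip_dish: loose round shallow steel dish, 160 mm across, 18 mm high; origin at the centre of its underside
- sauce_cup: bystander: white plastic cup 70 mm across, 32 mm high; origin at the centre of its underside
- tea_cup: bystander: white ceramic cup 72 mm across, 60 mm high; origin at the centre of its underside
- steel_steamer: bystander: round steel steamer 114 mm across, about 85 mm high with its knob; origin at the centre of its underside
- sauce_jar: bystander: amber jar 60 mm across, 85 mm high; origin at the centre of its underside
- spoon: bystander: spoon lying on the counter
Not all that is in view belongs to the job. There is more than one size of the gauge_rod; the job needs the larger.

How it is judged:
By the outcome, as a careful person would: the job done as asked, in the order asked, and still so for the second after the job is handed in, while the arm keeps its last pose, push and grip.
It also fails if it takes over 67 s, if anything falls off the work surface, if the arm or the gripper's body presses on something with over 40 N, if the wrist force passes 120 N, or if a joint passes its speed limit or range.

ROBOT

A 6-joint arm with a two-finger parallel gripper is mounted at the origin on the work surface. World frame = base frame: x ahead of the robot, y to its left, z up, the work surface at z = 0. Lengths are in m, angles in rad, forces in N, time in s.
With the tool pointing down it reaches from about 0.35 to 0.85 m from the base axis. Payload 8.1 kg.
Tool frame: the origin (TCP) lies at the very end of the fingers, on their centre line; the grasp point (between the pads) lies 19 mm behind it; z points along the fingers, y is the direction in which the jaws open and shut (so a half turn about z gives the same grasp; the last joint's range is limited). The gripper opens to 93 mm and grips with 3 to 60 N. Pads are 15 mm wide; open, the fingers measure 128 mm over their backs; the gripper's body (75 mm by 188 mm) begins 65 mm behind the grasp point.
Start: joints at [-1.299, 0.13, 1.488, -0, 1.523, -0.085], TCP at [0.21, -0.562, 0.219] pointing down, gripper open.
Joint ranges: [-2.96, 2.96], [-0.89, 2.26], [0.02, 2.5], [-1.34, 4.48], [0, 2.73], [-2.66, 2.66]. Speed limits (rad/s): [2.39, 2.39, 2.79, 3.14, 3.14, 3.14].

INTERFACE

Orientations are given as a rotation vector (axis times angle).
In Python, from plant import robot gives the robot as it stands.
- The arm moves only by the shell command python3 -m pendant 'ROWS' [OPENING] [FORCE]. ROWS is JSON, a list of rows, each an object with "delta_pos": the shift along the tool's x, y, z in m, a list of three; "spin": the turn about the tool's z in rad. In form: [{"delta_pos": [dx, dy, dz], "spin": spin}, ...]. A call has 1 to 10 rows; each row is the pose to reach, as a shift and turn from the pose measured when the call began, along the tool's axes at that moment; what a row does not reach only later rows make up. A row lasts 1/10 s, in which the tool goes at most 50 mm and 8.59 degrees, less where a joint would pass 70% of its speed; a pose out of reach is approached as far as the arm can. A call with a gripper value outside its range is refused whole. OPENING is the closure, from -1 (fully open) to 1 (shut), set as the call begins (- or left out, the last holds). The fingers move at their own pace and stop on an object; FORCE is the grip in N (left out, the last holds). Time passes only in rows, so rows that repeat a pose let the fingers close. It gives the time, the measured TCP pose, the force and the opening at its end, in the units of the state.
- robot.read_state(): the state, without advancing time (a new reading comes with each control period).
- robot.read_camera(name): name is "side" or "top" or "wrist"; returns a dict with "color" (420x560x3 uint8, blue, green, red), "camera_matrix" (3x3 intrinsics, pixels), "D" ([k1, k2, p1, p2, k3] as OpenCV has them; the pictures are not rectified), "R" (3x3) and "t" (3): a world point X has camera coordinates R X + t. Camera axes: x right, y down, z forward; pixel columns grow to the right and rows downward; lengths in m; the calibration is good to about 2 mm. A picture is of the moment at which its call begins. There is no depth.
- robot.close_job(): hands the job in, once; it reports no verdict.
Trained networks look in the newest picture that a camera, given by its name, has taken for a name from the list of things; names that differ only in an ending like _2 or _b are one class to them, and where a whole thing is asked for, a point or a joint stands for the part that bears it (a point fixed in the world has none). Each returns a list of dicts, best first, with "score" (0 to 1); they miss things now and then, are a little off and sometimes report something else, mostly with a low value. They report only what shows in the picture. A call takes as long as a camera call. They do not tell look-alikes from the thing itself.
- robot.outline_of(camera, label): "mask" (420x560 bool, what is visible of it).
- robot.mark_of(camera, label): "location" ([x, y, z] in m, in the coordinates of the camera as it stood for that picture, good to about 4 mm: a listed point, or the origin of a listed thing).
The state is a dict: "t": time; "q": joint angles; "dq": joint speeds; "joint_torque": joint torques, N m; "tool_pos": TCP position; "orientation": TCP orientation; "force": force on the tool from outside, world axes, zero at the start; "wrist_torque": the same for the moment, N m; "opening": finger opening in m.
Only numpy, scipy, OpenCV 4.12 (cv2) and the standard library are available. Lean on these libraries where they do the work, as an engineer would, in place of code of your own. Each camera call takes 0.05 s, during which the arm holds its last target.

## Working session

There is one attempt and no reset: what is moved stays moved. The work goes in short steps, Python scripts to look and compute and a shell command to move; the robot and the scene stay as the last step left them, time stands still between calls to the robot, and variables do not carry over. Pictures are saved under pics/ and viewed, and the job is handed in when it is done.

```bash
ls -la; mkdir -p pics
cat > h.py <<'E'
import numpy as np, cv2
from plant import robot
from scipy.spatial.transform import Rotation as Ro
def cam2w(c,p): return c["R"].T@(np.asarray(p)-c["t"])
def proj(c,X):
    r,_=cv2.Rodrigues(c["R"]); return cv2.projectPoints(np.float64(X).reshape(-1,1,3),r,c["t"],c["camera_matrix"],np.array(c["D"],float))[0].reshape(-1,2)
def marks(cam,names):
    c=robot.read_camera(cam)
    for n in names:
        for m in robot.mark_of(cam,n)[:3]:
            if m["score"]<0.2: continue
            X=cam2w(c,m["location"]); print(cam,n,round(m["score"],2),X.round(4),proj(c,X)[0].round(0))
    return c
E
python3 - <<'E'
from h import *
s=robot.read_state(); print(s)
N="feed_tank dip_tube cover_lever lever_pivot lever_pad rod_stand gauge_rod rod_collar rod_tip drip_dish sauce_cup tea_cup steel_steamer sauce_jar spoon".split()
for cam in ["side","top"]:
    c=marks(cam,N); cv2.imwrite(f"pics/{cam}0.png",c["color"])
c=robot.read_camera("wrist"); cv2.imwrite("pics/wrist0.png",c["color"])
E
```

```text
total 12
drwxr-xr-x  3 agent agent 4096 Dec  7 06:42 .
drwxr-xr-x 23 root  root  4096 Dec  7 06:42 ..
drwxr-xr-x  2 agent agent 4096 Dec  7 06:42 pics
{'t': 0.0, 'q': array([-1.29941610e+00,  1.31167807e-01,  1.48926559e+00,  4.94462392e-06,
        1.52299003e+00, -8.54026382e-02]), 'dq': array([ 0.00068672, -0.00068695, -0.00111869, -0.00168267,  0.00033895,
       -0.00130636]), 'joint_torque': array([-2.81548128e-03, -5.59846401e+01, -4.91766250e+01,  7.66469026e-02,
        3.55063076e-02, -2.03385421e-04]), 'tool_pos': array([ 0.20942665, -0.56166293,  0.21759099]), 'orientation': array([-3.08994251e+00, -5.57141534e-01,  2.59154868e-04]), 'force': array([ 0.07104384, -0.38859277,  0.63220347]), 'wrist_torque': array([0.00216918, 0.02345997, 0.01317219]), 'opening': 0.09315891523901704}
side feed_tank 0.95 [ 0.5951 -0.2933  0.002 ] [302. 165.]
side feed_tank 0.53 [ 0.5502 -0.0872  0.1497] [292. 163.]
side feed_tank 0.37 [ 0.6253 -0.0918  0.1413] [269. 158.]
side dip_tube 0.48 [ 0.6251 -0.0935  0.1397] [269. 158.]Traceback (most recent call last):
  File "<stdin>", line 5, in <module>
  File "h.py", line 10, in marks
    for m in robot.mark_of(cam,n)[:3]:
             ~~~~~~~~~~~~~^^^^^^^
ValueError: it knows: dip_tube, drip_dish, feed_tank, gauge_rod, lever_pad, lever_pivot, rod_collar, rod_stand, rod_tip, sauce_cup, sauce_jar, spoon, steel_steamer, tea_cup
```

Run:
```python
from h import *
N="feed_tank dip_tube lever_pivot lever_pad rod_stand gauge_rod rod_collar rod_tip drip_dish sauce_cup tea_cup steel_steamer sauce_jar spoon".split()
for cam in ["side","top"]:
    c=marks(cam,N); cv2.imwrite(f"pics/{cam}0.png",c["color"])
c=robot.read_camera("wrist"); cv2.imwrite("pics/wrist0.png",c["color"])
```

```text
side dip_tube 0.51 [ 0.6223 -0.0915  0.1398] [270. 159.]
side dip_tube 0.26 [0.6815 0.1083 0.0026] [221. 229.]
side lever_pivot 0.64 [ 0.5943 -0.0847  0.1337] [278. 164.]
side lever_pad 0.46 [ 0.5511 -0.0891  0.1494] [292. 163.]
side rod_stand 0.71 [0.4752 0.3167 0.002 ] [250. 312.]
side gauge_rod 0.94 [0.4752 0.3156 0.0589] [249. 297.]
side gauge_rod 0.94 [0.4338 0.5203 0.0084] [218. 401.]
side rod_collar 0.68 [0.4725 0.5048 0.0095] [205. 385.]
side rod_collar 0.56 [0.4744 0.2549 0.0671] [262. 275.]
side rod_tip 0.79 [0.478  0.145  0.0612] [280. 246.]
side rod_tip 0.65 [0.5373 0.4774 0.0063] [186. 360.]
side drip_dish 0.94 [6.816e-01 1.099e-01 6.000e-04] [220. 230.]
side drip_dish 0.42 [0.6585 0.3358 0.0038] [179. 290.]
side sauce_cup 0.92 [0.4107 0.0204 0.0009] [320. 239.]
side tea_cup 0.96 [ 0.7526 -0.0572  0.0012] [229. 190.]
side steel_steamer 0.77 [0.6606 0.3363 0.0061] [178. 289.]
side sauce_jar 0.7 [ 0.3548 -0.1901 -0.0017] [360. 202.]
side sauce_jar 0.46 [0.6813 0.1086 0.0008] [221. 229.]
side spoon 0.59 [0.2679 0.3319 0.0005] [332. 354.]
top lever_pivot 0.44 [ 0.5911 -0.087
[... 155 characters left out ...]
 [0.4759 0.304  0.0584] [210. 230.]
top gauge_rod 0.72 [0.4322 0.5173 0.007 ] [142. 247.]
top rod_collar 0.66 [0.4738 0.5048 0.0101] [147. 233.]
top rod_collar 0.57 [0.4748 0.2517 0.0593] [228. 230.]
top rod_collar 0.38 [ 0.5958 -0.0866  0.1362] [347. 183.]
top rod_tip 0.73 [0.4802 0.1461 0.0565] [264. 228.]
top rod_tip 0.53 [0.5333 0.4751 0.0092] [157. 214.]
top drip_dish 0.84 [ 0.6833  0.1087 -0.0041] [277. 166.]
top sauce_cup 0.9 [ 0.4131  0.022  -0.003 ] [306. 252.]
top tea_cup 0.58 [ 0.7521 -0.0509 -0.0035] [327. 145.]
top steel_steamer 0.95 [ 0.6535  0.3326 -0.0007] [205. 176.]
top sauce_jar 0.84 [ 0.3492 -0.1956  0.0007] [378. 272.]
top spoon 0.76 [ 0.2662  0.3356 -0.0017] [202. 302.]
```

View pics/side0.png

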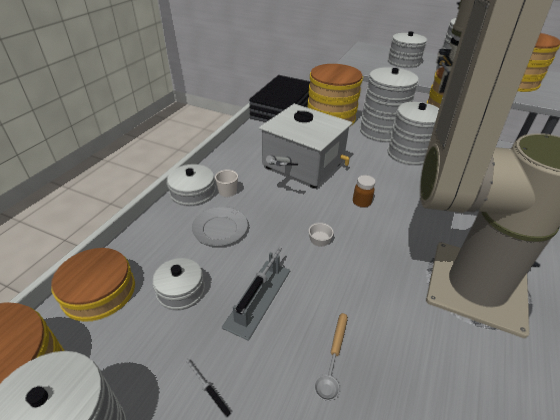

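View pics/top0.png

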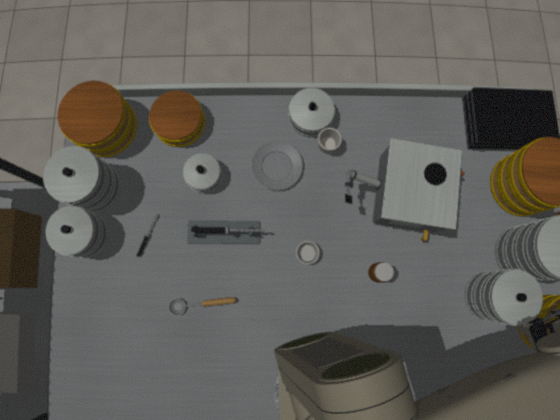

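View pics/wrist0.png

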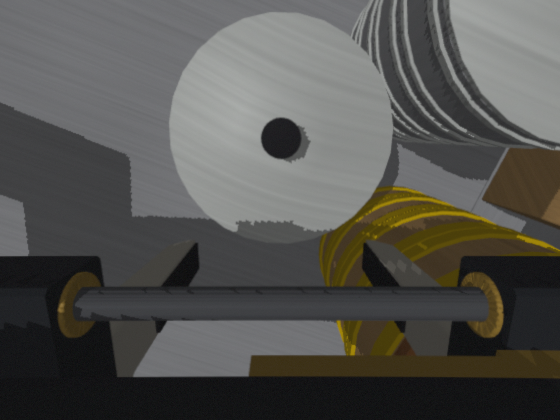

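Run:
```python
from h import *
im=cv2.imread("pics/side0.png"); a=cv2.resize(im[240:420,170:310],None,fx=4,fy=4,interpolation=2)[:600]
cv2.imwrite("pics/crop1.png",cv2.resize(im[235:420,170:310],(450,595),interpolation=2))
im2=cv2.imread("pics/top0.png")
cv2.imwrite("pics/crop2.png",np.hstack([cv2.resize(im[95:195,240:360],(400,333),interpolation=2),cv2.resize(im2[130:240,340:472],(400,333),interpolation=2)]))
```

```text
(no output)
```

View pics/crop1.png

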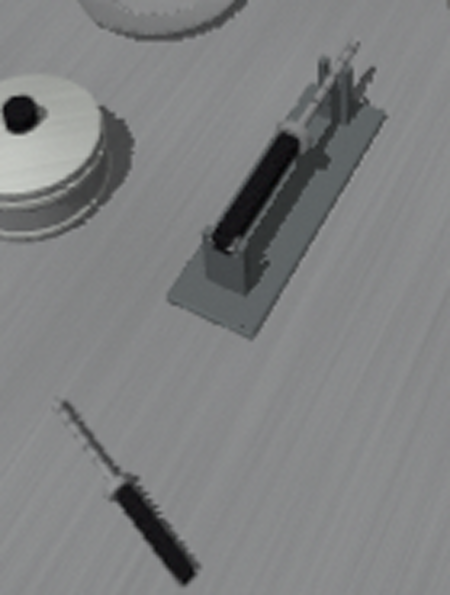

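View pics/crop2.png

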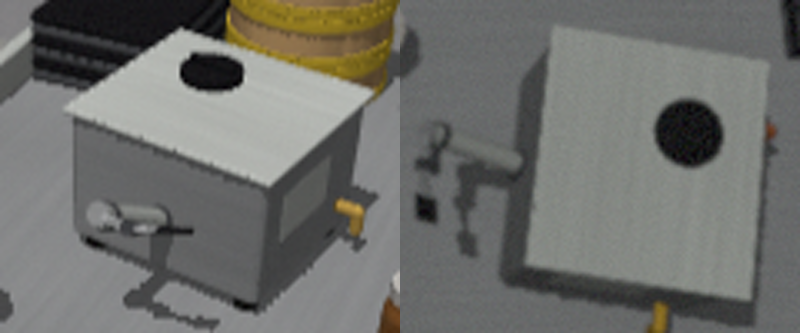

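Run:
```python
from h import *
c=robot.read_camera("top"); robot
def ray(c,uv,z):
    p=cv2.undistortPoints(np.float64(uv).reshape(-1,1,2),c["camera_matrix"],np.array(c["D"],float)).reshape(-1,2)
    d=np.c_[p,np.ones(len(p))]@c["R"]; o=-c["R"].T@c["t"]
    return o+d*((z-o[2])/d[:,2])[:,None]
P=np.array([(555,25),(770,65),(752,300),(527,262)])/np.array([400/132,333/110])+[340,130]
W=ray(c,P,.161); print(W.round(4), W.mean(0).round(4), np.linalg.norm(np.diff(W,axis=0),axis=1).round(3))
e=[W[0]-W[3],W[1]-W[2],W[0]-W[1],W[3]-W[2]]
print([np.degrees(np.arctan2(v[1],v[0])).round(2) for v in e])
s=robot.read_state(); R=Ro.from_rotvec(s["orientation"]).as_matrix(); print(R.round(3))
w=robot.read_camera("wrist"); print(R.T@(-w["R"].T@w["t"]-s["tool_pos"]), (w["R"]@R).round(3))
t=robot.read_camera("side")
for n in ["lever_pad","lever_pivot","dip_tube","rod_tip","gauge_rod"]:
  for k in range(2):
    pass
```

```text
[[ 0.7237 -0.6098  0.161 ]
 [ 0.6883 -0.8431  0.161 ]
 [ 0.4541 -0.7864  0.161 ]
 [ 0.4928 -0.5533  0.161 ]] [ 0.5897 -0.6981  0.161 ] [0.236 0.241 0.236]
[np.float64(-13.74), np.float64(-13.61), np.float64(81.37), np.float64(80.59)]
[[ 0.937  0.349  0.   ]
 [ 0.349 -0.937  0.   ]
 [ 0.    -0.    -1.   ]]
[ 0.0663505  -0.00025369 -0.16544062] [[ 0.001  1.    -0.001]
 [-0.97   0.    -0.241]
 [-0.241  0.001  0.97 ]]
```

```bash
cat >> h.py <<'E'
def ray(c,uv,z):
    p=cv2.undistortPoints(np.float64(uv).reshape(-1,1,2),c["camera_matrix"],np.array(c["D"],float)).reshape(-1,2)
    d=np.c_[p,np.ones(len(p))]@c["R"]; o=-c["R"].T@c["t"]
    return o+d*((z-o[2])/d[:,2])[:,None]
def tool(pt):
    s=robot.read_state(); R=Ro.from_rotvec(s["orientation"]).as_matrix(); return R.T@(np.asarray(pt)-s["tool_pos"])
E
python3 - <<'E'
from h import *
c=robot.read_camera("top")
P=np.array([(155,25),(370,65),(352,300),(127,262)])/np.array([400/132,333/110])+[340,130]
W=ray(c,P,.161); print(W.round(4), W.mean(0).round(4), np.linalg.norm(np.diff(W,axis=0),axis=1).round(3))
e=[W[0]-W[3],W[1]-W[2],W[0]-W[1],W[3]-W[2]]
print([np.degrees(np.arctan2(v[1],v[0])).round(2) for v in e])
E
```

```text
[[ 0.7179 -0.2121  0.161 ]
 [ 0.6808 -0.4163  0.161 ]
 [ 0.4594 -0.3797  0.161 ]
 [ 0.4957 -0.1739  0.161 ]] [ 0.5884 -0.2955  0.161 ] [0.208 0.224 0.209]
[np.float64(-9.77), np.float64(-9.37), np.float64(79.69), np.float64(80.0)]
```

```bash
cat >> h.py <<'E'
YAW=np.radians(-9.8); M=np.array([.6235,-.0915,.135])
xt=np.array([np.cos(YAW),np.sin(YAW),0]); yt=np.array([-np.sin(YAW),np.cos(YAW),0]); zt=np.array([0,0,1.])
def mf(a,b,c): return M+a*xt+b*yt+c*zt
def inm(X): d=np.asarray(X)-M; return np.array([d@xt,d@yt,d[2]])
E
python3 - <<'E'
from h import *
print(tool(mf(-.074,-.006,.065)), tool(mf(-.074,-.006,.085)))
E
```

```text
[ 0.48530674 -0.32857168  0.01863102] [ 0.48530656 -0.32857284 -0.00136898]
```

```bash
python3 -m pendant '[{"delta_pos":[0.2,-0.135,-0.01],"spin":0.2},{"delta_pos":[0.485,-0.329,-0.005],"spin":0.527},{"delta_pos":[0.485,-0.329,-0.005],"spin":0.527},{"delta_pos":[0.485,-0.329,-0.005],"spin":0.527},{"delta_pos":[0.485,-0.329,-0.005],"spin":0.527},{"delta_pos":[0.485,-0.329,-0.005],"spin":0.527},{"delta_pos":[0.485,-0.329,-0.005],"spin":0.527},{"delta_pos":[0.485,-0.329,-0.005],"spin":0.527},{"delta_pos":[0.485,-0.329,-0.005],"spin":0.527},{"delta_pos":[0.485,-0.329,-0.005],"spin":0.527}]' 1 20
python3 - <<'E'
from h import *
s=robot.read_state(); print(s['t'],s['tool_pos'],s['q'].round(2),s['opening'], Ro.from_rotvec(s["orientation"]).as_matrix().round(3))
print(tool(mf(-.074,-.006,.065)))
E
```

```text
t: 2.9
tool_pos: [0.4982, -0.1558, 0.2235]
orientation: [3.13, -0.267, 0.001]
force: [0.2, -0.2, -0.4]
opening: 0.0175
2.9 [ 0.49815847 -0.15579236  0.22352725] [-0.4  -0.08  1.7  -0.    1.53  1.34] 0.017519483008540032 [[ 0.986 -0.169  0.001]
 [-0.169 -0.986 -0.   ]
 [ 0.001  0.    -1.   ]]
[ 0.03861003 -0.07866444  0.02354105]
```

```bash
python3 -m pendant '[{"delta_pos":[0.02,-0.04,0.01],"spin":0},{"delta_pos":[0.0385,-0.0785,0.02],"spin":0},{"delta_pos":[0.0385,-0.0785,0.02],"spin":0},{"delta_pos":[0.0385,-0.0785,0.02],"spin":0}]'
python3 - <<'E'
from h import *
s=robot.read_state(); print(s['t'],s['tool_pos'],s['q'].round(2),s['opening'],tool(mf(-.074,-.006,.065)))
c=robot.read_camera("wrist"); cv2.imwrite("pics/w1.png",c["color"])
for n in ["lever_pad","lever_pivot","dip_tube"]:
    for m in robot.mark_of("wrist",n)[:2]: X=cam2w(c,m["location"]); print(n,m["score"],X.round(4),inm(X).round(4),proj(c,X)[0].round(0))
E
```

```text
t: 3.3
tool_pos: [0.5494, -0.084, 0.203]
orientation: [3.13, -0.263, -0.001]
force: [-0.3, 0.6, 0.2]
opening: 0.0007
3.3 [ 0.5493979  -0.08401431  0.20299665] [-0.24  0.02  1.63 -0.    1.49  1.5 ] 0.0007000548278653274 [0.00029343 0.00076305 0.00299693]
lever_pad 0.6 [ 0.5502 -0.0873  0.1432] [-0.073  -0.0083  0.0082] [284. 224.]
lever_pad 0.51 [ 0.6823  0.112  -0.0042] [ 0.0233  0.2105 -0.1392] [ 89. 105.]
lever_pivot 0.56 [ 0.5866 -0.0842  0.1313] [-0.0376  0.0009 -0.0037] [272. 175.]
dip_tube 0.89 [ 0.6242 -0.0934  0.1337] [ 0.001  -0.0017 -0.0013] [276. 122.]
```

View pics/w1.png

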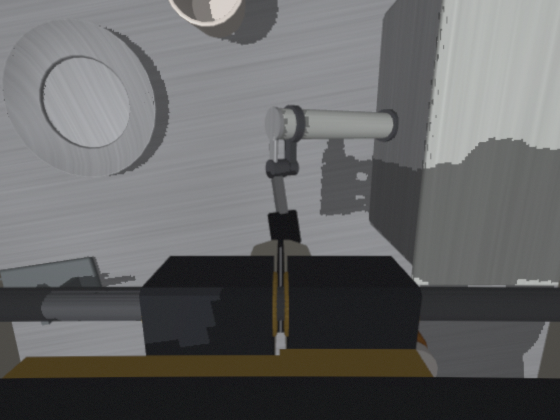

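```bash
python3 -m pendant '[{"delta_pos":[0,-0.001,0.025],"spin":0},{"delta_pos":[0,-0.002,0.045],"spin":0},{"delta_pos":[0,-0.003,0.053],"spin":0},{"delta_pos":[-0.001,-0.005,0.060],"spin":0},{"delta_pos":[-0.001,-0.008,0.066],"spin":0},{"delta_pos":[-0.001,-0.010,0.072],"spin":0},{"delta_pos":[0.002,-0.013,0.077],"spin":0},{"delta_pos":[0.005,-0.016,0.081],"spin":0},{"delta_pos":[0.007,-0.018,0.084],"spin":0},{"delta_pos":[0.008,-0.019,0.086],"spin":0}]'
python3 - <<'E'
from h import *
s=robot.read_state(); print(inm(s['tool_pos']).round(4),s['force'].round(2))
c=robot.read_camera("wrist"); cv2.imwrite("pics/w2.png",c["color"])
E
```

```text
t: 4.5
tool_pos: [0.5604, -0.0694, 0.1183]
orientation: [3.128, -0.269, 0.001]
force: [-13.1, -4.8, 16.7]
opening: 0.0003
[-0.0659  0.011  -0.0167] [-13.06  -4.83  16.71]
```

View pics/w2.png

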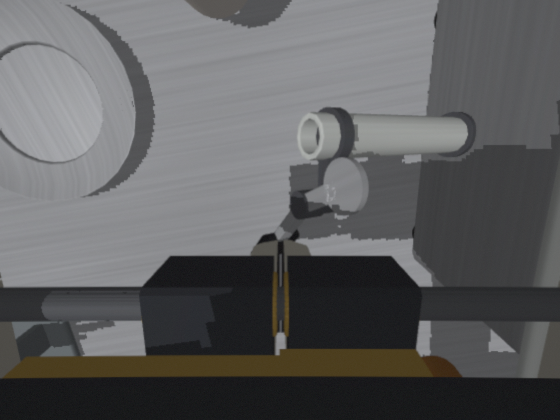

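```bash
python3 -m pendant '[{"delta_pos":[-0.001,0,-0.02],"spin":0},{"delta_pos":[-0.002,0,-0.06],"spin":0},{"delta_pos":[-0.004,0,-0.10],"spin":0},{"delta_pos":[-0.004,0,-0.10],"spin":0}]'
python3 - <<'E'
from h import *
s=robot.read_state(); print(inm(s['tool_pos']).round(4),s['force'].round(2))
c=robot.read_camera("wrist"); cv2.imwrite("pics/w3.png",c["color"])
for n in ["lever_pad","lever_pivot","dip_tube"]:
    for m in robot.mark_of("wrist",n)[:1]: X=cam2w(c,m["location"]); print(n,m["score"],X.round(4),inm(X).round(4),proj(c,X)[0].round(0))
E
```

```text
t: 4.95
tool_pos: [0.5604, -0.0691, 0.226]
orientation: [3.127, -0.269, 0.02]
force: [-0.4, 0.1, 0.9]
opening: 0.0004
[-0.066   0.0114  0.091 ] [-0.42  0.08  0.95]
lever_pad 0.81 [ 0.5629 -0.0668  0.1055] [-0.0639  0.014  -0.0295] [277. 207.]
dip_tube 0.9 [ 0.6237 -0.0958  0.1334] [ 0.001  -0.0042 -0.0016] [299. 135.]
```

View pics/w3.png

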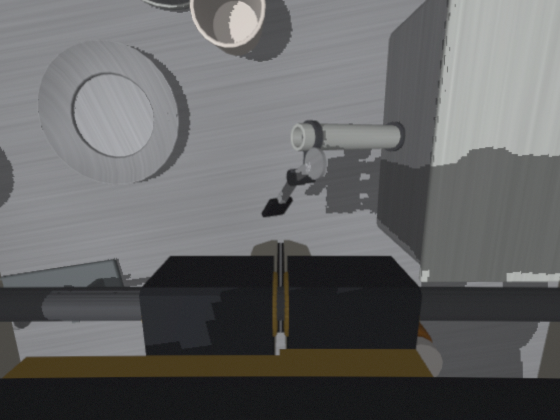

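Run:
```python
from h import *
print(tool([.4757,.319,.16]))
```

```text
[-0.14525694 -0.36806816  0.05649042]
```

```bash
python3 -m pendant '[{"delta_pos":[-0.018,-0.046,0],"spin":-0.14},{"delta_pos":[-0.036,-0.092,0],"spin":-0.28},{"delta_pos":[-0.054,-0.138,0],"spin":-0.42},{"delta_pos":[-0.072,-0.184,0],"spin":-0.56},{"delta_pos":[-0.09,-0.23,0],"spin":-0.7},{"delta_pos":[-0.108,-0.276,0],"spin":-0.85},{"delta_pos":[-0.126,-0.322,0],"spin":-1.0},{"delta_pos":[-0.145,-0.368,0.01],"spin":-1.15},{"delta_pos":[-0.145,-0.368,0.03],"spin":-1.3},{"delta_pos":[-0.145,-0.368,0.056],"spin":-1.45}]' -1 20
python3 - <<'E'
from h import *
s=robot.read_state(); R=Ro.from_rotvec(s["orientation"]).as_matrix(); print(tool([.4757,.319,.16]),R.round(3), np.degrees(np.arctan2(R[1,1],R[0,1])))
E
```

```text
t: 6.15
tool_pos: [0.4749, 0.3209, 0.1588]
orientation: [2.512, 1.886, -0.004]
force: [0.3, -0.3, -0.9]
opening: 0.0759
[-0.00155465  0.00131638 -0.00118965] [[ 0.279  0.96  -0.002]
 [ 0.96  -0.279 -0.002]
 [-0.002 -0.001 -1.   ]] -16.19675529043674
```

```bash
python3 -m pendant '[{"delta_pos":[0,0,0],"spin":-0.14},{"delta_pos":[0,0,0],"spin":-0.28},{"delta_pos":[0,0,0],"spin":-0.3},{"delta_pos":[0,0,0],"spin":-0.3}]'
python3 - <<'E'
from h import *
s=robot.read_state(); R=Ro.from_rotvec(s["orientation"]).as_matrix(); print(s["tool_pos"], np.degrees(np.arctan2(R[1,1],R[0,1])))
c=robot.read_camera("wrist"); cv2.imwrite("pics/w4.png",c["color"])
for n in ["gauge_rod","rod_collar","rod_tip","rod_stand"]:
    for m in robot.mark_of("wrist",n)[:1]: X=cam2w(c,m["location"]); print(n,m["score"],X.round(4),tool(X).round(4),proj(c,X)[0].round(0))
E
```

```text
t: 6.55
tool_pos: [0.4743, 0.3206, 0.1575]
orientation: [-2.205, -2.237, 0.007]
force: [0.2, -0.4, -0.6]
opening: 0.0931
[0.47434344 0.32056519 0.15752453] 0.812460178531992
gauge_rod 0.9 [0.4743 0.3083 0.0581] [-0.0122 -0.0003  0.1003] [280. 226.]
rod_collar 0.59 [0.4723 0.2552 0.0555] [-0.0653 -0.0033  0.1032] [277. 279.]
rod_tip 0.57 [0.5361 0.4757 0.011 ] [0.1542 0.0638 0.1474] [352.  33.]
rod_stand 0.96 [0.475  0.3116 0.0048] [-8.900e-03  1.000e-04  1.541e-01] [281. 208.]
```

View pics/w4.png

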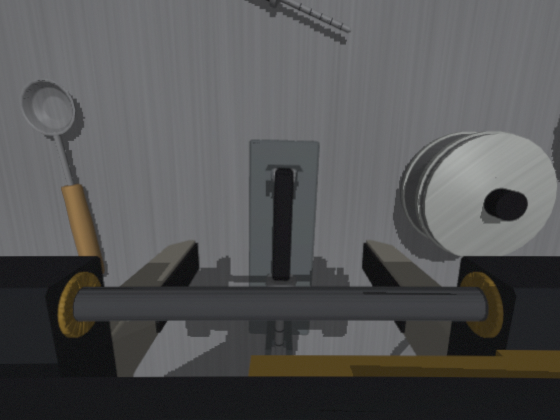

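```bash
python3 -m pendant '[{"delta_pos":[0,0,0.04],"spin":0},{"delta_pos":[0,0,0.08],"spin":0},{"delta_pos":[0,0,0.11],"spin":0},{"delta_pos":[0,0,0.1165],"spin":0},{"delta_pos":[0,0,0.1165],"spin":0}]'
python3 -m pendant '[{"delta_pos":[0,0,0],"spin":0},{"delta_pos":[0,0,0],"spin":0},{"delta_pos":[0,0,0],"spin":0},{"delta_pos":[0,0,0],"spin":0},{"delta_pos":[0,0,0],"spin":0},{"delta_pos":[0,0,0],"spin":0},{"delta_pos":[0,0,0],"spin":0},{"delta_pos":[0,0,0],"spin":0},{"delta_pos":[0,0,0],"spin":0},{"delta_pos":[0,0,0],"spin":0}]' 1 3
```

```text
t: 7.3
tool_pos: [0.4741, 0.3201, 0.0416]
orientation: [-2.205, -2.238, 0.007]
force: [1.0, -0.1, 0.1]
opening: 0.0932
t: 8.3
tool_pos: [0.474, 0.3201, 0.0415]
orientation: [-2.205, -2.238, 0.007]
force: [0.6, 0.3, -0.1]
opening: 0.0173
```

```bash
python3 -m pendant '[{"delta_pos":[0,0,0],"spin":0},{"delta_pos":[0,0,0],"spin":0},{"delta_pos":[0,0,-0.005],"spin":0},{"delta_pos":[0,0,-0.01],"spin":0},{"delta_pos":[0,0,-0.015],"spin":0},{"delta_pos":[0,0,-0.02],"spin":0},{"delta_pos":[0,0,-0.025],"spin":0},{"delta_pos":[0,0,-0.03],"spin":0},{"delta_pos":[0,0,-0.03],"spin":0}]'
python3 - <<'E'
from h import *
for n in ["wrist","side"]:
    c=robot.read_camera(n); im=c["color"]; cv2.imwrite(f"pics/{n}5.png",im if n=="wrist" else cv2.resize(im[200:340,180:340],(640,560),interpolation=2))
E
```

```text
t: 9.2
tool_pos: [0.4747, 0.3206, 0.0726]
orientation: [-2.205, -2.238, 0.005]
force: [-0.5, 0.6, 0.3]
opening: 0.0161
```

View pics/wrist5.png

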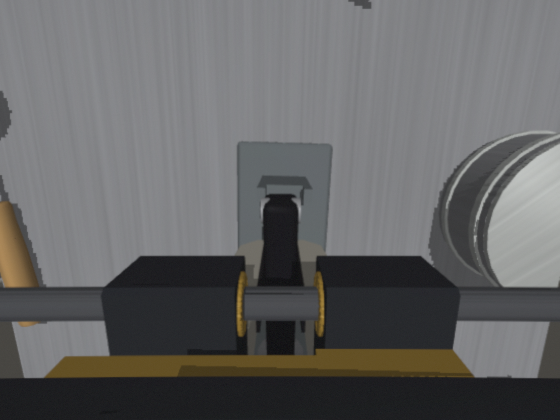

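View pics/side5.png

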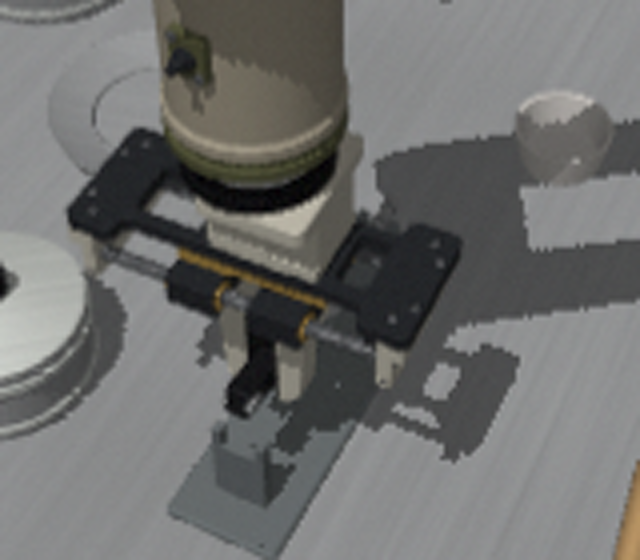

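```bash
cat >> h.py <<'E'
def rodpts(c,tilt,g=-.0126,ex=0):
    # rod pts in tool frame, rod x -> -tool x, tilt tip-down (toward +tool z); grip at rod x=g
    s=robot.read_state(); R=Ro.from_rotvec(s["orientation"]).as_matrix()
    t=np.radians(tilt); d=np.array([-np.cos(t),0,np.sin(t)]); u=np.array([-np.sin(t),0,-np.cos(t)]); y=np.array([0,1.,0])
    P=[(-.05,0.008,.009),(-.05,-.008,.009),(-.05,.008,-.009),(-.05,-.008,-.009),(.05,.014,0),(.05,-.014,0),(.163,0,0)]
    T=[np.array([0,0,-.019])+d*(a-g)+y*b+u*h for a,b,h in P]
    return proj(c,s["tool_pos"]+np.array(T)@R.T)
E
python3 - <<'E'
from h import *
c=robot.read_camera("wrist")
for a in (0,6,12,18): print(a,rodpts(c,a).round(0).tolist())
cv2.imwrite("pics/c5.png",cv2.resize(c["color"][150:420,200:360],(474,600),interpolation=2))
c=robot.read_camera("top"); cv2.imwrite("pics/t5.png",cv2.resize(c["color"][180:280,170:310],(700,500),interpolation=2))
E
```

```text
0 [[298.0, 201.0], [262.0, 201.0], [296.0, 194.0], [264.0, 194.0], [305.0, 374.0], [255.0, 374.0], [280.0, 526.0]]
6 [[298.0, 206.0], [262.0, 206.0], [296.0, 194.0], [264.0, 194.0], [304.0, 365.0], [256.0, 365.0], [280.0, 493.0]]
12 [[299.0, 211.0], [262.0, 211.0], [297.0, 195.0], [264.0, 195.0], [304.0, 356.0], [257.0, 356.0], [280.0, 462.0]]
18 [[299.0, 218.0], [261.0, 218.0], [297.0, 197.0], [263.0, 197.0], [303.0, 346.0], [257.0, 346.0], [280.0, 435.0]]
```

View pics/c5.png

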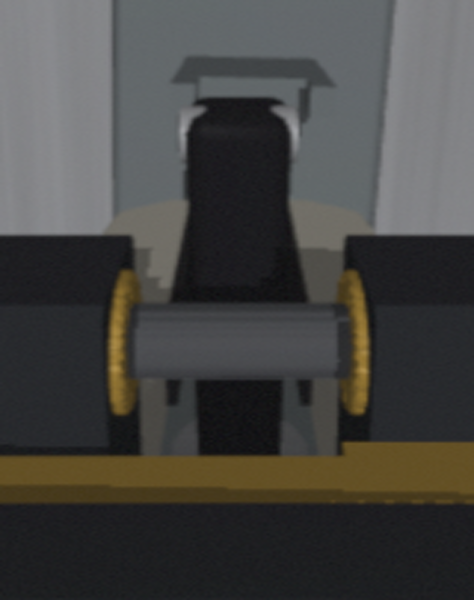

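View pics/t5.png

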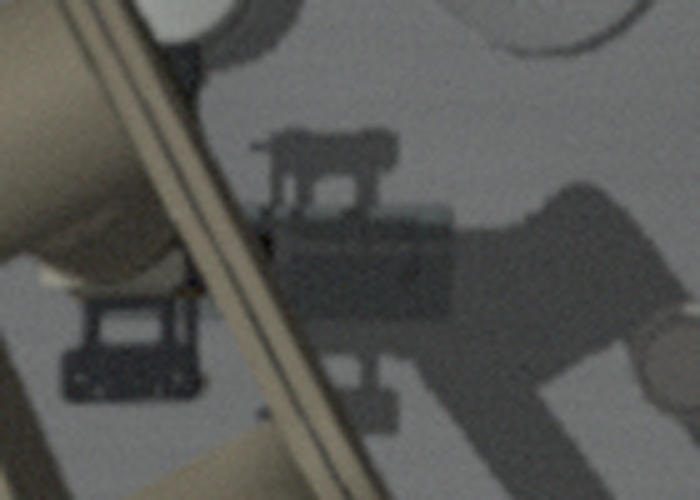

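```bash
python3 -m pendant '[{"delta_pos":[0,0,-0.007],"spin":0},{"delta_pos":[0,0,-0.014],"spin":0},{"delta_pos":[0,0,-0.021],"spin":0},{"delta_pos":[0,0,-0.028],"spin":0},{"delta_pos":[0,0,-0.034],"spin":0},{"delta_pos":[0,0,-0.040],"spin":0},{"delta_pos":[0,0,-0.045],"spin":0},{"delta_pos":[0,0,-0.049],"spin":0},{"delta_pos":[0,0,-0.049],"spin":0}]'
python3 - <<'E'
from h import *
c=robot.read_camera("wrist")
for a in (0,12,22,30,38): print(a,rodpts(c,a).round(0).tolist())
cv2.imwrite("pics/c6.png",cv2.resize(c["color"][120:420,200:360],(320,600),interpolation=2))
c=robot.read_camera("side"); im=c["color"]; cv2.imwrite(f"pics/side6.png",cv2.resize(im[200:340,180:340],(640,560),interpolation=2))
E
```

```text
t: 10.3
tool_pos: [0.4746, 0.3205, 0.1211]
orientation: [-2.205, -2.238, 0.006]
force: [0.5, 0.8, 0.6]
opening: 0.0156
0 [[298.0, 201.0], [262.0, 201.0], [296.0, 194.0], [264.0, 194.0], [305.0, 374.0], [255.0, 374.0], [280.0, 526.0]]
12 [[299.0, 211.0], [262.0, 211.0], [297.0, 195.0], [264.0, 195.0], [304.0, 356.0], [256.0, 356.0], [280.0, 462.0]]
22 [[299.0, 222.0], [261.0, 222.0], [297.0, 198.0], [263.0, 198.0], [302.0, 340.0], [258.0, 340.0], [280.0, 417.0]]
30 [[300.0, 233.0], [260.0, 233.0], [298.0, 203.0], [262.0, 203.0], [302.0, 327.0], [258.0, 327.0], [280.0, 386.0]]
38 [[300.0, 246.0], [260.0, 246.0], [299.0, 210.0], [262.0, 210.0], [301.0, 314.0], [259.0, 314.0], [280.0, 357.0]]
```

View pics/c6.png

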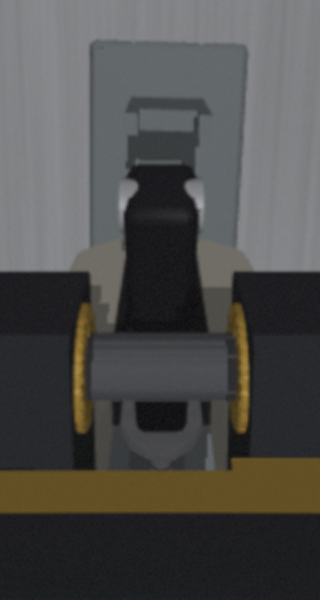

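View pics/side6.png

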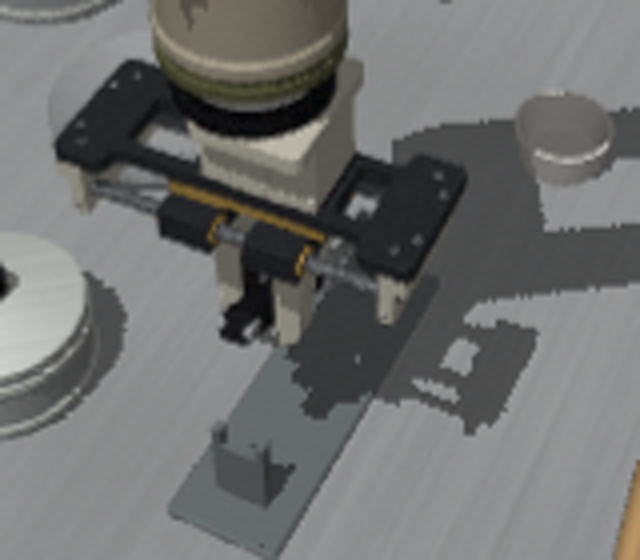

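Run:
```python
from h import *
from scipy.optimize import least_squares
c=robot.read_camera("wrist"); 
im=c["color"]; cv2.imwrite("pics/c7.png",cv2.resize(im[190:370,240:320],(355,800))[:, :] if 0 else cv2.resize(im[190:355,240:320],(288,594),interpolation=2))
s=robot.read_state(); R=Ro.from_rotvec(s["orientation"]).as_matrix()
def pts(tilt,g,P,dz=0):
    t=np.radians(tilt); d=np.array([-np.cos(t),0,np.sin(t)]); u=np.array([-np.sin(t),0,-np.cos(t)]); y=np.array([0,1.,0])
    T=[np.array([0,0,-.019+dz])+d*(a-g)+y*b+u*h for a,b,h in P]
    return proj(c,s["tool_pos"]+np.array(T)@R.T)
P=[(-.05,0,-.009),(-.05,0,.009),(.05,0,.009),(.05,0,.014),(.058,0,.014),(.163,0,0)]
for t in (24,26,28,30):
  for g in (-.0086,-.0126,-.0166): print(t,g,pts(t,g,P)[:,1].round(0))
```

```text
24 -0.0086 [192. 217. 347. 355. 362. 407.]
24 -0.0126 [199. 225. 351. 359. 365. 409.]
24 -0.0166 [206. 232. 354. 362. 368. 411.]
26 -0.0086 [194. 220. 344. 352. 359. 399.]
26 -0.0126 [201. 228. 347. 355. 362. 401.]
26 -0.0166 [207. 235. 350. 359. 365. 403.]
28 -0.0086 [195. 223. 341. 349. 355. 392.]
28 -0.0126 [202. 230. 344. 352. 358. 393.]
28 -0.0166 [209. 237. 347. 355. 361. 395.]
30 -0.0086 [197. 227. 338. 346. 352. 384.]
30 -0.0126 [203. 233. 341. 349. 354. 386.]
30 -0.0166 [210. 240. 344. 352. 357. 387.]
```

View pics/c7.png

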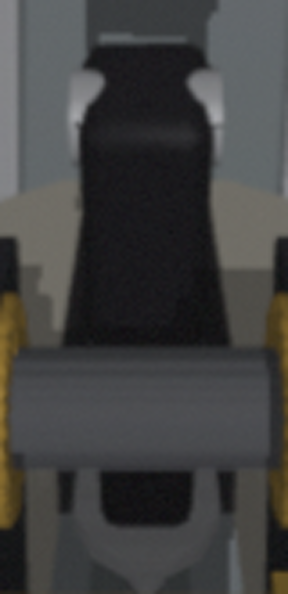

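```bash
python3 -m pendant '[{"delta_pos":[0,0,0],"spin":0},{"delta_pos":[0,0,0],"spin":0},{"delta_pos":[0,0,-0.02],"spin":0},{"delta_pos":[0,0,-0.05],"spin":0},{"delta_pos":[0,0,-0.09],"spin":0},{"delta_pos":[0,0,-0.12],"spin":0},{"delta_pos":[0,0,-0.12],"spin":0}]' 1 40
python3 - <<'E'
from h import *
c=robot.read_camera("wrist"); im=c["color"]; cv2.imwrite("pics/c8.png",cv2.resize(im[190:355,240:320],(288,594),interpolation=2))
print(tool([.653,.078,.236]))
E
```

```text
t: 11.15
tool_pos: [0.4769, 0.322, 0.246]
orientation: [2.203, 2.237, 0.005]
force: [-0.3, 1.8, 0.3]
opening: 0.0159
[-0.24606172  0.17335804  0.00722888]
```

View pics/c8.png

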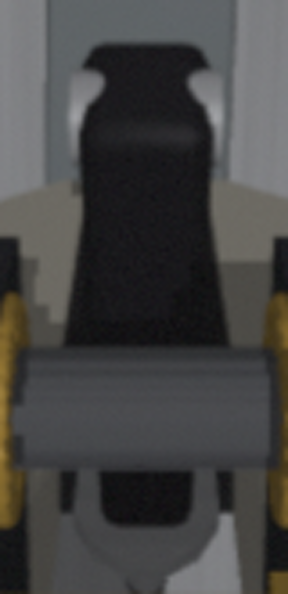

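```bash
python3 -m pendant '[{"delta_pos":[-0.036,0.026,0],"spin":0.02},{"delta_pos":[-0.072,0.051,0],"spin":0.05},{"delta_pos":[-0.11,0.077,0],"spin":0.09},{"delta_pos":[-0.147,0.104,0],"spin":0.13},{"delta_pos":[-0.185,0.13,0],"spin":0.16},{"delta_pos":[-0.22,0.155,0],"spin":0.185},{"delta_pos":[-0.24,0.169,0.003],"spin":0.185},{"delta_pos":[-0.246,0.173,0.007],"spin":0.185},{"delta_pos":[-0.246,0.173,0.007],"spin":0.185},{"delta_pos":[-0.246,0.173,0.007],"spin":0.185}]'
python3 - <<'E'
from h import *
s=robot.read_state(); R=Ro.from_rotvec(s["orientation"]).as_matrix(); print(inm(s["tool_pos"]).round(4), np.degrees(np.arctan2(R[1,1],R[0,1])))
for cam in ["side","top","wrist"]:
    c=robot.read_camera(cam); im=c["color"]
    cv2.imwrite(f"pics/{cam}9.png",im)
    for n in ["rod_tip","rod_collar","gauge_rod"]+["dip_tube"]*(cam!="wrist"):
        for m in robot.mark_of(cam,n)[:2]: X=cam2w(c,m["location"]); print(cam,n,round(m["score"],2),X.round(4),inm(X).round(4),proj(c,X)[0].round(0))
E
python3 -c "
import cv2,numpy as np
a=cv2.imread('pics/side9.png')[60:240,190:350];b=cv2.imread('pics/top9.png')[100:280,240:400]
cv2.imwrite('pics/st9.png',np.hstack([cv2.resize(a,(400,450)),cv2.resize(b,(400,450))]))"
```

```text
t: 12.2
tool_pos: [0.6516, 0.079, 0.2349]
orientation: [-2.401, -2.025, 0.002]
force: [-0.1, -0.5, -1.4]
opening: 0.0156
[-0.0013  0.1728  0.0999] -9.704982585307791
side rod_tip 0.71 [0.5347 0.4755 0.0108] [-0.184   0.5436 -0.1242] [188. 359.]
side rod_tip 0.53 [ 0.6279 -0.07    0.1718] [0.0006 0.0219 0.0368] [265. 153.]
side rod_collar 0.8 [0.6398 0.0215 0.2205] [-0.0032  0.1141  0.0855] [245. 153.]
side rod_collar 0.73 [0.4731 0.5009 0.0084] [-0.249   0.5581 -0.1266] [206. 383.]
side gauge_rod 0.56 [0.6466 0.0713 0.2464] [-0.0049  0.1644  0.1114] [233. 153.]
side gauge_rod 0.55 [0.4327 0.5185 0.0084] [-0.2919  0.5687 -0.1266] [219. 401.]
side dip_tube 0.85 [ 0.6233 -0.0902  0.1414] [-0.0004  0.0012  0.0064] [269. 159.]
top rod_tip 0.58 [0.5328 0.4756 0.0117] [-0.1859  0.5434 -0.1233] [157. 214.]
top rod_collar 0.68 [0.4706 0.5066 0.0097] [-0.2525  0.5633 -0.1253] [146. 234.]
top rod_collar 0.45 [0.6405 0.0185 0.2193] [-0.0019  0.1113  0.0843] [312. 159.]
top gauge_rod 0.47 [0.4353 0.5195 0.0048] [-0.2894  0.5701 -0.1302] [142. 246.]
top gauge_rod 0.46 [0.6538 0.065  0.2466] [0.0033 0.1594 0.1116] [294. 151.]
top dip_tube 0.72 [ 0.6232 -0.0912  0.1303] [-0.0003  0.0003 -0.0047] [348. 174.]
wrist rod_collar 0.92 [0.6444 0.0195 0.2145] [0.0017 0.1129 0.0795] [283. 325.]
wrist gauge_rod 0.75 [0.6528 0.0677 0.2452] [0.0018 0.1618 0.1102] [284. 279.]
```

View pics/st9.png

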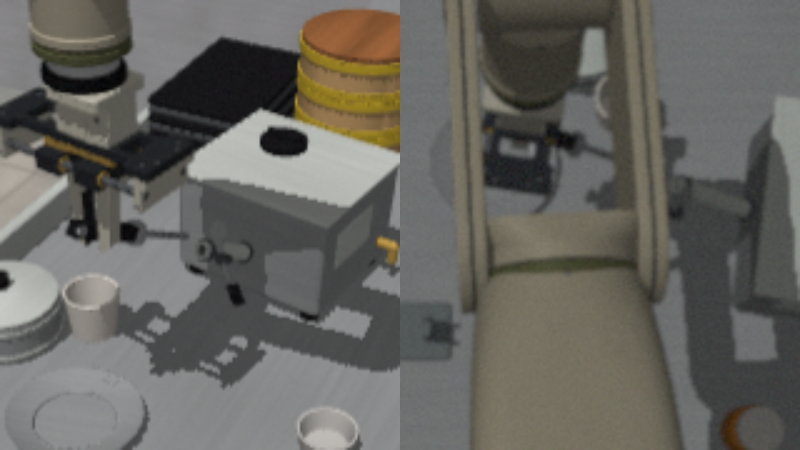

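View pics/wrist9.png

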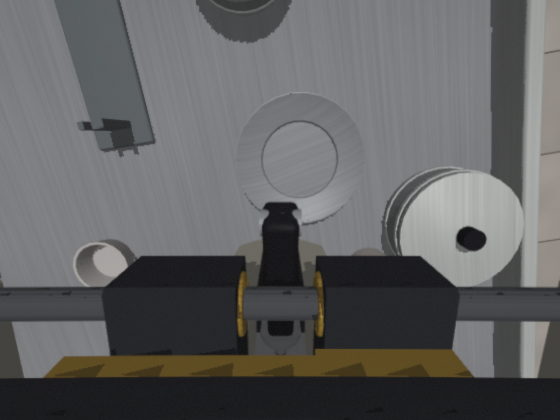

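```bash
cat > ov.py <<'E'
from h import *
import sys
tag=sys.argv[1]; tilt=float(sys.argv[2])
s=robot.read_state(); R=Ro.from_rotvec(s["orientation"]).as_matrix(); t=np.radians(tilt)
def rp(a,b=0,h=0,g=-.0126):
    d=np.array([-np.cos(t),0,np.sin(t)]);u=np.array([-np.sin(t),0,-np.cos(t)])
    return s["tool_pos"]+R@(np.array([0,0,-.019])+d*(a-g)+np.array([0,b,0])+u*h)
ax=np.cos(np.pi/6)*yt+.5*zt
out=[]
print("tip in m",inm(rp(.163)).round(4),"collar",inm(rp(.058)).round(4))
for cam in ["side","top"]:
    c=robot.read_camera(cam); F=5; 
    u0,v0=proj(c,rp(.1))[0].astype(int)-[40,50]; u0=max(u0,0);v0=max(v0,0)
    im=cv2.resize(c["color"][v0:v0+100,u0:u0+80],None,fx=F,fy=F,interpolation=cv2.INTER_CUBIC)
    q=lambda X:tuple(int(round(x)) for x in ((proj(c,X)[0]-[u0,v0]+.5)*F-.5))
    raw=im.copy()
    for X in (rp(.058),rp(.163)): cv2.circle(im,q(X),4,(0,0,255),1)
    cv2.line(im,q(rp(.058)),q(rp(.163)),(0,0,255),1)
    cv2.line(im,q(M),q(M+ax*.1),(0,255,0),1); cv2.line(im,q(M),q(M-ax*.08),(255,255,0),1); cv2.circle(im,q(M),4,(0,255,0),1)
    out.append(im)
cv2.imwrite(f"pics/ov{tag}.png",np.hstack(out))
E
python3 ov.py a 30
```

```text
tip in m [0.     0.0199 0.0325] collar [-1.000e-04  1.109e-01  8.500e-02]
```

View pics/ova.png

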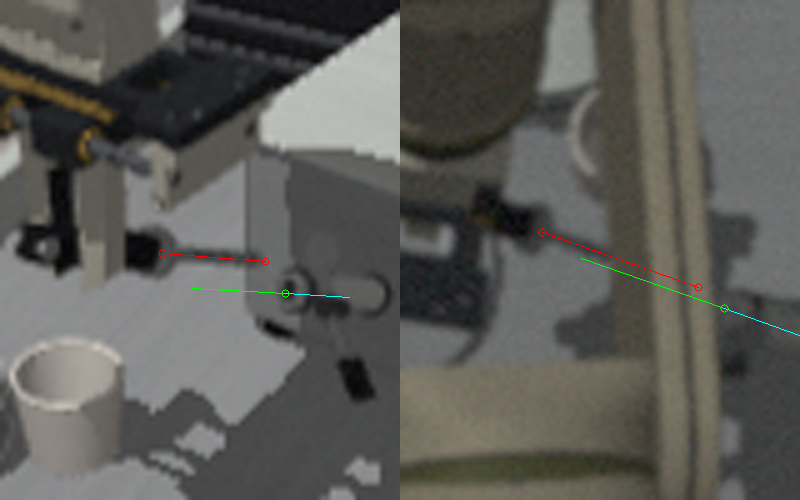

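Run:
```python
from h import *
s=robot.read_state(); R=Ro.from_rotvec(s["orientation"]).as_matrix()
c=robot.read_camera("side")
for tl in (26,30,34,38):
    t=np.radians(tl)
    d=np.array([-np.cos(t),0,np.sin(t)])
    P=[proj(c,s["tool_pos"]+R@(np.array([0,0,-.019])+d*(a+.0126)))[0] for a in (.058,.163)]
    print(tl,np.round(P,1).tolist(), ((P[1]-P[0])[1]/(P[1]-P[0])[0]).round(3))
im=c["color"][135:180,225:300]; cv2.imwrite("pics/s10.png",cv2.resize(im,(750,450),interpolation=cv2.INTER_NEAREST))
```

```text
26 [[245.5, 150.3], [266.7, 149.7]] -0.03
30 [[245.0, 152.1], [265.5, 153.8]] 0.082
34 [[244.4, 153.9], [264.2, 157.9]] 0.2
38 [[243.8, 155.7], [262.7, 161.9]] 0.328
```

View pics/s10.png

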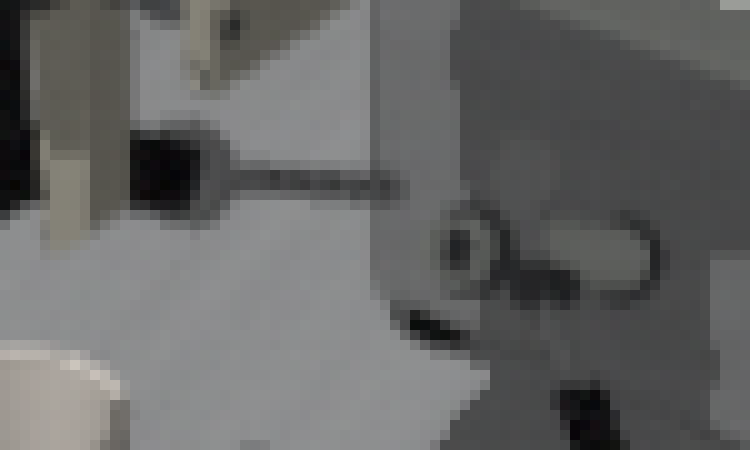

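```bash
python3 -m pendant '[{"delta_pos":[0,0.0003,0.01],"spin":0},{"delta_pos":[0,0.0003,0.02],"spin":0},{"delta_pos":[0,0.0003,0.02],"spin":0}]' 1 15
python3 ov.py b 29.5
```

```text
t: 13.35
tool_pos: [0.6516, 0.0778, 0.213]
orientation: [-2.401, -2.023, 0.005]
force: [-0.8, 0.8, -1.0]
opening: 0.0162
tip in m [-0.0013  0.0187  0.0108] collar [-0.0012  0.1102  0.0624]
```

View pics/ovb.png

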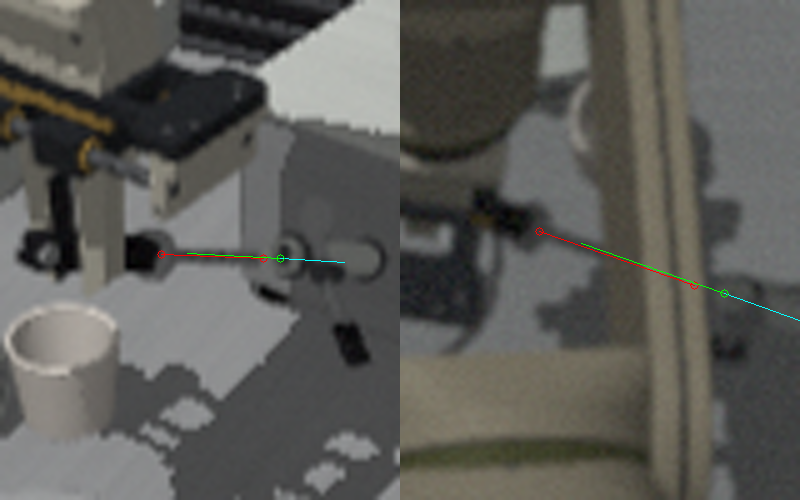

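```bash
python3 -m pendant '[{"delta_pos":[-0.0087,0.0005,0.005],"spin":0},{"delta_pos":[-0.0173,0.001,0.01],"spin":0},{"delta_pos":[-0.026,0.001,0.015],"spin":0},{"delta_pos":[-0.0303,0.001,0.0175],"spin":0},{"delta_pos":[-0.0303,0.001,0.0175],"spin":0}]'
python3 ov.py c 29.5
```

```text
t: 13.95
tool_pos: [0.6477, 0.0468, 0.1969]
orientation: [-2.403, -2.023, 0.004]
force: [-0.0, -0.6, -0.9]
opening: 0.0162
tip in m [ 0.0001 -0.0125 -0.0054] collar [0.0003 0.0789 0.0462]
```

View pics/ovc.png

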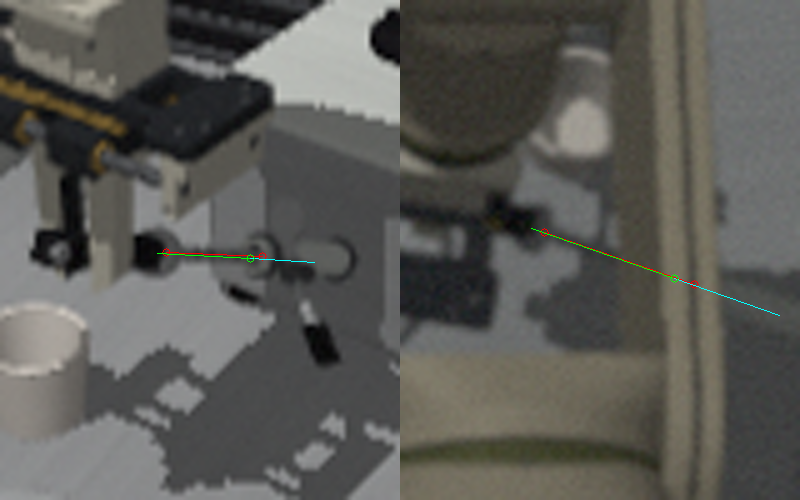

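```bash
python3 -m pendant '[{"delta_pos":[-0.0043,0,0.003],"spin":0},{"delta_pos":[-0.0087,0,0.0055],"spin":0},{"delta_pos":[-0.013,0,0.008],"spin":0},{"delta_pos":[-0.0173,0,0.0105],"spin":0},{"delta_pos":[-0.0217,0,0.013],"spin":0},{"delta_pos":[-0.0217,0,0.013],"spin":0}]'
python3 ov.py d 29.5
```

```text
t: 14.65
tool_pos: [0.6441, 0.0256, 0.1841]
orientation: [-2.403, -2.023, 0.003]
force: [-0.7, 0.5, -2.0]
opening: 0.0158
tip in m [ 0.0002 -0.034  -0.0182] collar [0.0004 0.0574 0.0334]
```

View pics/ovd.png

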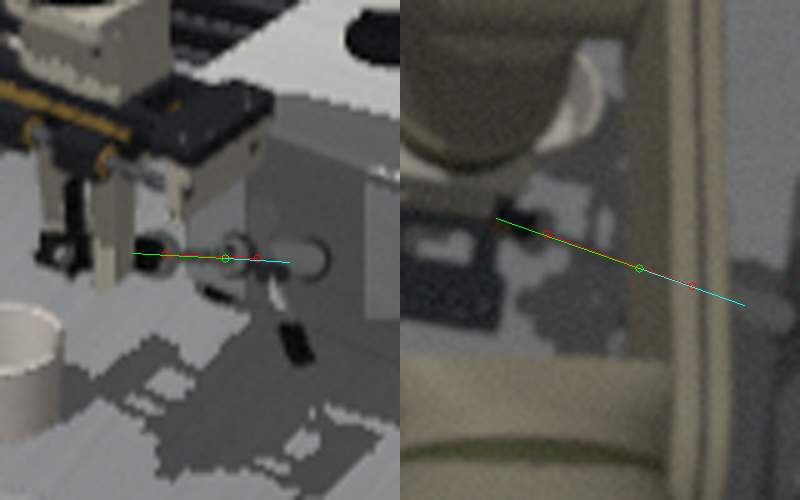

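```bash
python3 -m pendant '[{"delta_pos":[-0.006,0,0.0035],"spin":0},{"delta_pos":[-0.012,0,0.007],"spin":0},{"delta_pos":[-0.018,0,0.0105],"spin":0},{"delta_pos":[-0.024,0,0.014],"spin":0},{"delta_pos":[-0.03,0,0.0175],"spin":0},{"delta_pos":[-0.036,0,0.021],"spin":0},{"delta_pos":[-0.042,0,0.0243],"spin":0},{"delta_pos":[-0.042,0,0.0243],"spin":0}]'
python3 ov.py e 29.5
```

```text
t: 15.55
tool_pos: [0.6368, -0.0162, 0.1596]
orientation: [-2.403, -2.022, 0.003]
force: [-0.4, -0.6, -1.0]
opening: 0.0158
tip in m [ 0.     -0.0764 -0.0427] collar [0.0002 0.015  0.0089]
```

View pics/ove.png

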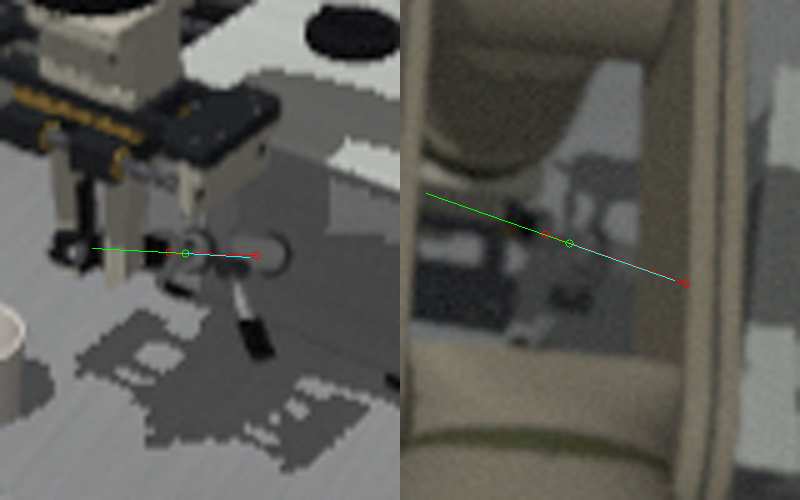

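Sliding freely; about 17 mm to go to the collar stop. I advance slowly and watch the force.

```bash
python3 -m pendant '[{"delta_pos":[-0.0043,0,0.0025],"spin":0},{"delta_pos":[-0.0087,0,0.005],"spin":0},{"delta_pos":[-0.0113,0,0.0065],"spin":0},{"delta_pos":[-0.013,0,0.0075],"spin":0},{"delta_pos":[-0.013,0,0.0075],"spin":0}]' 1 25
python3 ov.py f 29.5
```

```text
t: 16.15
tool_pos: [0.6348, -0.0285, 0.1526]
orientation: [-2.403, -2.022, 0.002]
force: [0.0, -1.0, -1.3]
opening: 0.0159
tip in m [ 0.0002 -0.0888 -0.0498] collar [0.0004 0.0026 0.0018]
```

View pics/ovf.png

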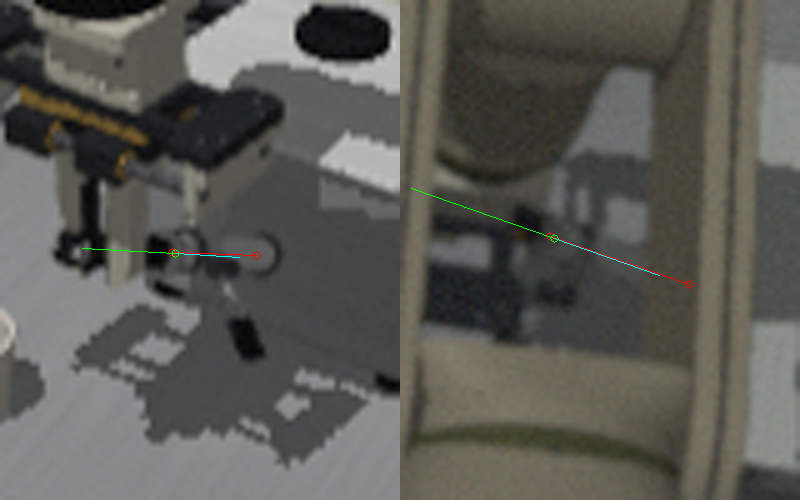

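```bash
python3 -m pendant '[{"delta_pos":[-0.0017,0,0.001],"spin":0},{"delta_pos":[-0.0035,0,0.002],"spin":0},{"delta_pos":[-0.0043,0,0.0025],"spin":0},{"delta_pos":[-0.0043,0,0.0025],"spin":0}]'
python3 -c "
from h import *
s=robot.read_state();print(inm(s['tool_pos']),s['force'])"
```

```text
t: 16.65
tool_pos: [0.6342, -0.0325, 0.1502]
orientation: [-2.403, -2.022, 0.002]
force: [-0.0, 0.5, -1.7]
opening: 0.016
[0.00046531 0.05990755 0.0151581 ] [-0.023176    0.54721015 -1.70744542]
```

```bash
python3 -m pendant '[{"delta_pos":[-0.0017,0,0.001],"spin":0},{"delta_pos":[-0.0035,0,0.002],"spin":0},{"delta_pos":[-0.0043,0,0.0025],"spin":0},{"delta_pos":[-0.0043,0,0.0025],"spin":0}]'
python3 -c "
from h import *
s=robot.read_state();print(inm(s['tool_pos']),s['force'])"
```

```text
t: 17.05
tool_pos: [0.6344, -0.0337, 0.1497]
orientation: [-2.4, -2.023, -0.005]
force: [-1.6, 13.8, 8.5]
opening: 0.0158
[0.00087997 0.05880793 0.01473734] [-1.61671936 13.75666274  8.54079135]
```

Run:
```python
from h import *
c=robot.read_camera("side"); cv2.imwrite("pics/s11.png",cv2.resize(c["color"][135:185,225:300],(750,500),interpolation=cv2.INTER_CUBIC))
```

```text
(no output)
```

View pics/s11.png

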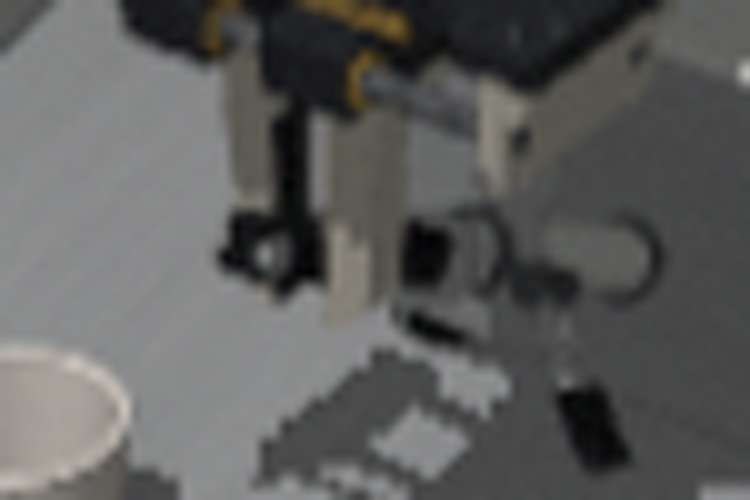

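```bash
python3 -m pendant '[{"delta_pos":[0.008,0,-0.0046],"spin":0},{"delta_pos":[0.02,0,-0.0115],"spin":0},{"delta_pos":[0.032,0,-0.0185],"spin":0},{"delta_pos":[0.044,0,-0.0254],"spin":0},{"delta_pos":[0.056,0,-0.0323],"spin":0},{"delta_pos":[0.068,0,-0.0393],"spin":0},{"delta_pos":[0.08,0,-0.0462],"spin":0},{"delta_pos":[0.092,0,-0.0531],"spin":0},{"delta_pos":[0.106,0,-0.0612],"spin":0},{"delta_pos":[0.122,0,-0.0704],"spin":0}]'
python3 ov.py g 29.5
```

```text
t: 18.1
tool_pos: [0.655, 0.0872, 0.2211]
orientation: [-2.4, -2.023, -0.005]
force: [0.8, 0.6, -1.1]
opening: 0.0158
tip in m [0.0007 0.0289 0.0181] collar [0.0007 0.1201 0.0701]
```

View pics/ovg.png

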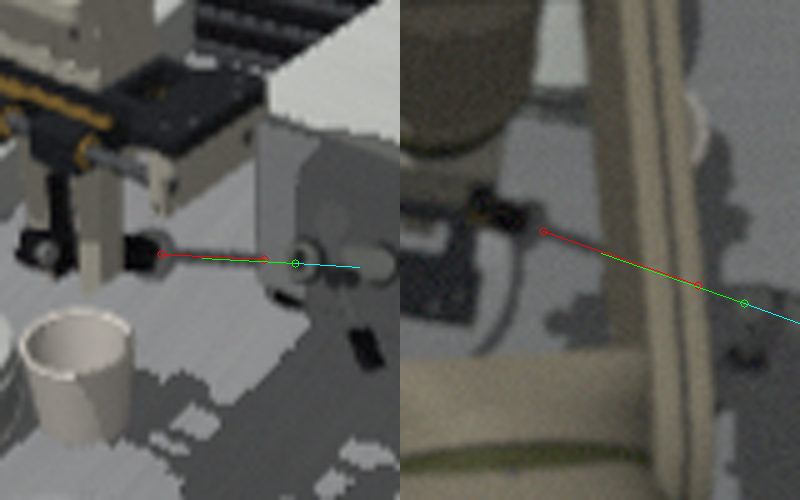

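Run:
```python
from h import *
s=robot.read_state(); R=Ro.from_rotvec(s["orientation"]).as_matrix(); print(tool([.4746,.3205,.246]),np.degrees(np.arctan2(R[1,1],R[0,1])))
```

```text
[ 0.1982049  -0.21752564 -0.02274624] -9.619024676904758
```

```bash
python3 -m pendant '[{"delta_pos":[0.02,-0.015,-0.01],"spin":0},{"delta_pos":[0.05,-0.045,-0.023],"spin":-0.03},{"delta_pos":[0.08,-0.08,-0.023],"spin":-0.06},{"delta_pos":[0.11,-0.115,-0.023],"spin":-0.10},{"delta_pos":[0.14,-0.15,-0.023],"spin":-0.14},{"delta_pos":[0.17,-0.185,-0.023],"spin":-0.17},{"delta_pos":[0.19,-0.208,-0.023],"spin":-0.182},{"delta_pos":[0.198,-0.2175,-0.023],"spin":-0.182},{"delta_pos":[0.198,-0.2175,-0.023],"spin":-0.182},{"delta_pos":[0.198,-0.2175,-0.023],"spin":-0.182}]' 1 40
python3 - <<'E'
from h import *
s=robot.read_state(); R=Ro.from_rotvec(s["orientation"]).as_matrix(); print(tool([.4746,.3205,.1211]),np.degrees(np.arctan2(R[1,1],R[0,1])))
c=robot.read_camera("wrist"); im=c["color"]; cv2.imwrite("pics/c9.png",cv2.resize(im[190:355,240:320],(288,594),interpolation=2))
E
```

```text
t: 19.2
tool_pos: [0.4753, 0.3195, 0.2462]
orientation: [2.206, 2.236, 0.009]
force: [0.0, 0.0, -1.4]
opening: 0.0153
[ 0.00051642 -0.00120023  0.12505257] 0.7812197054111775
```

View pics/c9.png

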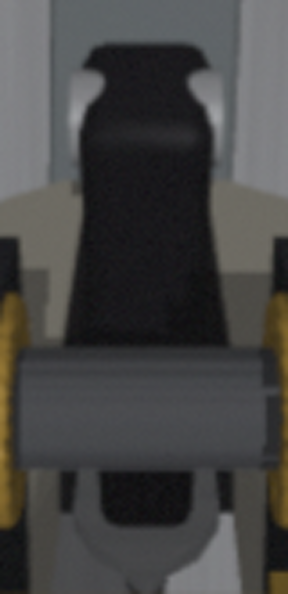

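```bash
python3 -m pendant '[{"delta_pos":[0.0005,-0.001,0.03],"spin":0},{"delta_pos":[0.0005,-0.001,0.06],"spin":0},{"delta_pos":[0.0005,-0.001,0.085],"spin":0},{"delta_pos":[0.0005,-0.001,0.1],"spin":0},{"delta_pos":[0.0005,-0.001,0.11],"spin":0},{"delta_pos":[0.0005,-0.001,0.118],"spin":0},{"delta_pos":[0.0005,-0.001,0.12],"spin":0},{"delta_pos":[0.0005,-0.001,0.12],"spin":0}]'
python3 - <<'E'
from h import *
s=robot.read_state(); print(s["tool_pos"],s["force"].round(2),s["wrist_torque"].round(3))
E
```

```text
t: 20.05
tool_pos: [0.4754, 0.3203, 0.1267]
orientation: [2.207, 2.235, 0.011]
force: [-0.4, -0.0, -1.6]
opening: 0.0157
[0.47543029 0.32030635 0.12670491] [-0.37 -0.03 -1.56] [-0.005  0.018 -0.053]
```

```bash
python3 -m pendant '[{"delta_pos":[-0.0005,0,0],"spin":0},{"delta_pos":[-0.0005,-0.0005,0.003],"spin":0},{"delta_pos":[-0.0005,-0.0005,0.009],"spin":0},{"delta_pos":[-0.0005,-0.0005,0.016],"spin":0},{"delta_pos":[-0.0005,-0.0005,0.023],"spin":0},{"delta_pos":[-0.0005,-0.0005,0.03],"spin":0},{"delta_pos":[-0.0005,-0.0005,0.037],"spin":0},{"delta_pos":[-0.0005,-0.0005,0.043],"spin":0},{"delta_pos":[-0.0005,-0.0005,0.05],"spin":0},{"delta_pos":[-0.0005,-0.0005,0.055],"spin":0}]' 1 3
python3 - <<'E'
from h import *
s=robot.read_state(); print(s["tool_pos"],s["force"].round(2))
c=robot.read_camera("wrist"); im=c["color"]; cv2.imwrite("pics/c10.png",im)
P=[(-.05,0,-.009),(-.05,0,.009),(.05,0,.009)]
R=Ro.from_rotvec(s["orientation"]).as_matrix()
for tl in (0,6,12,18,24,30):
    t=np.radians(tl); d=np.array([-np.cos(t),0,np.sin(t)]); u=np.array([-np.sin(t),0,-np.cos(t)])
    print(tl,[proj(c,s["tool_pos"]+R@(np.array([0,0,-.019])+d*(a+.0126)+u*h))[0,1].round() for a,_,h in P])
E
```

```text
t: 21.05
tool_pos: [0.475, 0.3199, 0.0709]
orientation: [2.207, 2.235, 0.01]
force: [-0.8, -0.0, -0.3]
opening: 0.0163
[0.47503736 0.31993679 0.07090233] [-0.82 -0.02 -0.26]
0 [np.float64(194.0), np.float64(201.0), np.float64(387.0)]
6 [np.float64(194.0), np.float64(206.0), np.float64(379.0)]
12 [np.float64(195.0), np.float64(211.0), np.float64(370.0)]
18 [np.float64(197.0), np.float64(218.0), np.float64(360.0)]
24 [np.float64(199.0), np.float64(225.0), np.float64(351.0)]
30 [np.float64(203.0), np.float64(233.0), np.float64(341.0)]
```

View pics/c10.png

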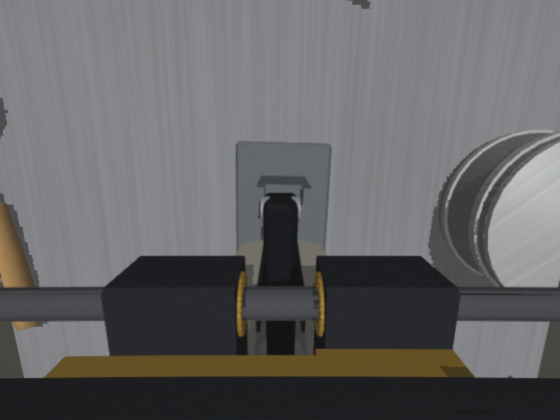

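```bash
python3 -m pendant '[{"delta_pos":[-0.0003,-0.0005,0.006],"spin":0},{"delta_pos":[-0.0003,-0.0005,0.012],"spin":0},{"delta_pos":[-0.0003,-0.0005,0.018],"spin":0},{"delta_pos":[-0.0003,-0.0005,0.023],"spin":0},{"delta_pos":[-0.0003,-0.0005,0.026],"spin":0},{"delta_pos":[-0.0003,-0.0005,0.0285],"spin":0},{"delta_pos":[-0.0003,-0.0005,0.0298],"spin":0},{"delta_pos":[-0.0003,-0.0005,0.0298],"spin":0},{"delta_pos":[-0.0003,-0.0005,0.0298],"spin":0}]'
python3 - <<'E'
from h import *
s=robot.read_state(); print(s["tool_pos"],s["force"].round(2))
c=robot.read_camera("wrist"); im=c["color"]; cv2.imwrite("pics/c11.png",cv2.resize(im[170:335,240:320],(288,594),interpolation=2))
E
```

```text
t: 22.0
tool_pos: [0.4741, 0.3196, 0.0404]
orientation: [-2.207, -2.235, -0.008]
force: [-1.6, 0.2, 1.9]
opening: 0.016
[0.47412365 0.31959422 0.04042269] [-1.61  0.17  1.92]
```

View pics/c11.png

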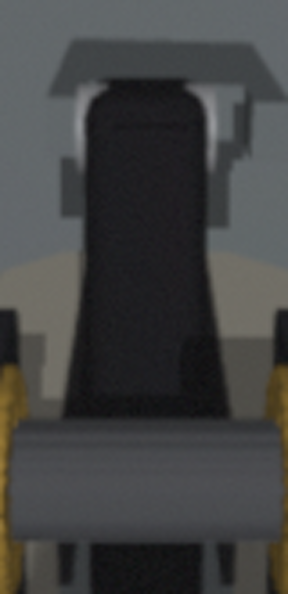

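```bash
python3 -m pendant '[{"delta_pos":[0,0,0.001],"spin":0},{"delta_pos":[0,0,0.001],"spin":0}]'
python3 -m pendant '[{"delta_pos":[0,0,0],"spin":0},{"delta_pos":[0,0,0],"spin":0},{"delta_pos":[0,0,0],"spin":0},{"delta_pos":[0,0,-0.01],"spin":0},{"delta_pos":[0,0,-0.03],"spin":0},{"delta_pos":[0,0,-0.06],"spin":0},{"delta_pos":[0,0,-0.1],"spin":0},{"delta_pos":[0,0,-0.11],"spin":0},{"delta_pos":[0,0,-0.11],"spin":0}]' 1 50
python3 - <<'E'
from h import *
s=robot.read_state(); R=Ro.from_rotvec(s["orientation"]).as_matrix()
print(s["tool_pos"],R[:,2].round(4),np.degrees(np.arctan2(R[1,1],R[0,1])),tool([.682,.285,.143]))
c=robot.read_camera("wrist"); cv2.imwrite("pics/c12.png",cv2.resize(c["color"][170:335,240:320],(288,594),interpolation=2))
c=robot.read_camera("side"); cv2.imwrite("pics/s12.png",cv2.resize(c["color"][150:330,180:360],(600,600),interpolation=2))
E
```

```text
t: 22.25
tool_pos: [0.4742, 0.3197, 0.0396]
orientation: [-2.207, -2.235, -0.009]
force: [-2.2, -0.5, 4.7]
opening: 0.0161
t: 23.15
tool_pos: [0.4754, 0.32, 0.1523]
orientation: [2.206, 2.235, 0.016]
force: [1.0, -0.8, -2.2]
opening: 0.0157
[0.47542672 0.31998865 0.15231978] [ 0.0081  0.0065 -0.9999] 0.7263894412939415 [-0.03767395  0.20602941  0.01077681]
```

View pics/s12.png

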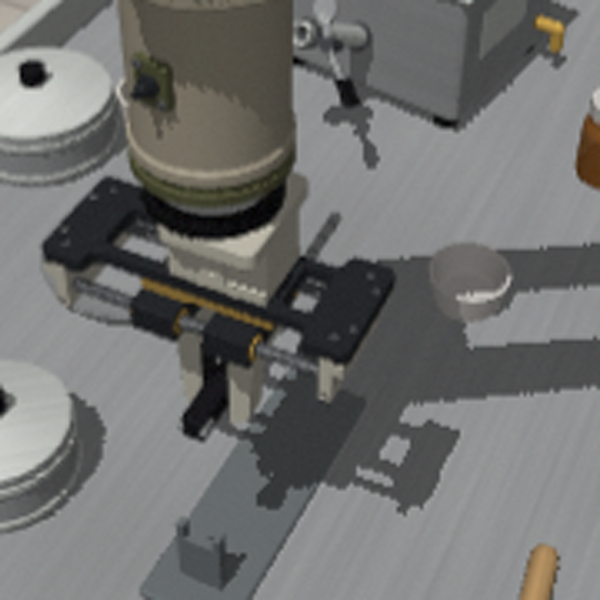

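View pics/c12.png

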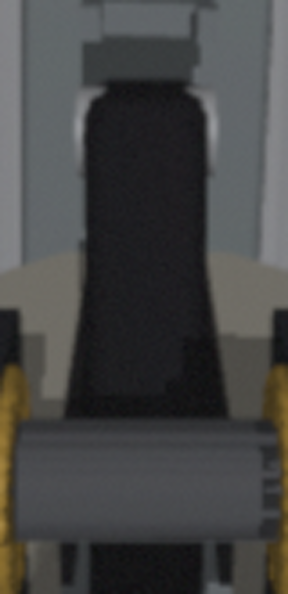

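```bash
python3 -m pendant '[{"delta_pos":[-0.002,0.02,0],"spin":0},{"delta_pos":[-0.008,0.05,0],"spin":0},{"delta_pos":[-0.014,0.085,0],"spin":0},{"delta_pos":[-0.021,0.12,0],"spin":0},{"delta_pos":[-0.028,0.155,0],"spin":0},{"delta_pos":[-0.034,0.185,0.005],"spin":0},{"delta_pos":[-0.0377,0.2,0.01],"spin":0},{"delta_pos":[-0.0377,0.206,0.01],"spin":0},{"delta_pos":[-0.0377,0.206,0.01],"spin":0},{"delta_pos":[-0.0377,0.206,0.01],"spin":0}]'
python3 - <<'E'
from h import *
s=robot.read_state(); R=Ro.from_rotvec(s["orientation"]).as_matrix()
print(s["tool_pos"],R[:,2].round(4),s["force"].round(2),np.abs(s["dq"]).max())
for cam in ["side","top","wrist"]:
    c=robot.read_camera(cam); cv2.imwrite(f"pics/{cam}13.png",c["color"])
    for n in ["rod_tip","rod_collar","gauge_rod","drip_dish"]:
        for m in robot.mark_of(cam,n)[:2]:
            X=cam2w(c,m["location"]); 
            if X[1]<.45: print(cam,n,round(m["score"],2),X.round(4),proj(c,X)[0].round(0))
a=cv2.imread('pics/side13.png')[100:340,130:290];cv2.imwrite('pics/s13.png',cv2.resize(a,(400,600),interpolation=2))
E
```

```text
t: 24.25
tool_pos: [0.6786, 0.2842, 0.1377]
orientation: [-2.205, -2.235, -0.004]
force: [0.7, 0.0, -0.8]
opening: 0.0159
[0.67861346 0.28417717 0.13773259] [ 7.0e-04  3.1e-03 -1.0e+00] [ 0.71  0.05 -0.84] 0.021368769517183025
side rod_tip 0.22 [ 0.3545 -0.1909  0.0038] [360. 201.]
side gauge_rod 0.48 [0.674  0.277  0.1568] [179. 227.]
side drip_dish 0.88 [0.6844 0.1109 0.002 ] [219. 229.]
top rod_tip 0.65 [ 0.2629  0.3347 -0.002 ] [202. 303.]
top rod_tip 0.56 [0.685  0.1105 0.1561] [276. 150.]
top rod_collar 0.69 [0.6771 0.2161 0.158 ] [238. 153.]
top gauge_rod 0.51 [0.6773 0.2665 0.1611] [220. 152.]
top drip_dish 0.84 [ 0.6837  0.1063 -0.0014] [277. 166.]
wrist gauge_rod 0.56 [0.6816 0.2691 0.1581] [284. 296.]
```

View pics/s13.png

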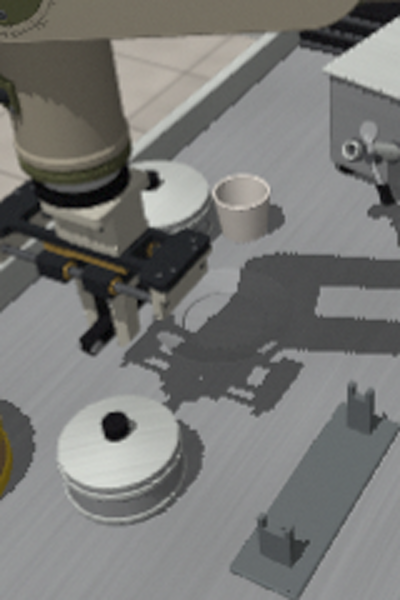

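View pics/top13.png

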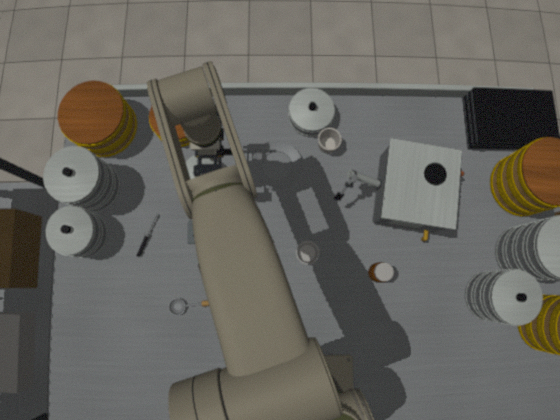

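Run:
```python
from h import *
c=robot.read_camera("wrist"); s=robot.read_state(); print(s["t"],s["tool_pos"].round(4),s["force"].round(2),np.abs(s["dq"]).max(),s["opening"],Ro.from_rotvec(s["orientation"]).as_matrix()[:,2].round(4))
a=cv2.resize(c["color"][170:335,240:320],(288,594),interpolation=2); cv2.imwrite("pics/f.png",np.hstack([a,cv2.imread("pics/c12.png")]))
c=robot.read_camera("top"); 
m=robot.outline_of("top","gauge_rod"); print([(x["score"],x["mask"].sum()) for x in m])
cv2.imwrite("pics/ft.png",cv2.resize(c["color"][120:190,180:310],(780,420),interpolation=2))
```

```text
25.05 [0.6798 0.2837 0.1387] [-0.97  0.06 -0.97] 0.0021290323159928004 0.015591732879382134 [ 0.0025  0.0034 -1.    ]
[(0.75, np.int64(408)), (0.7, np.int64(113)), (0.42, np.int64(149))]
```

View pics/f.png

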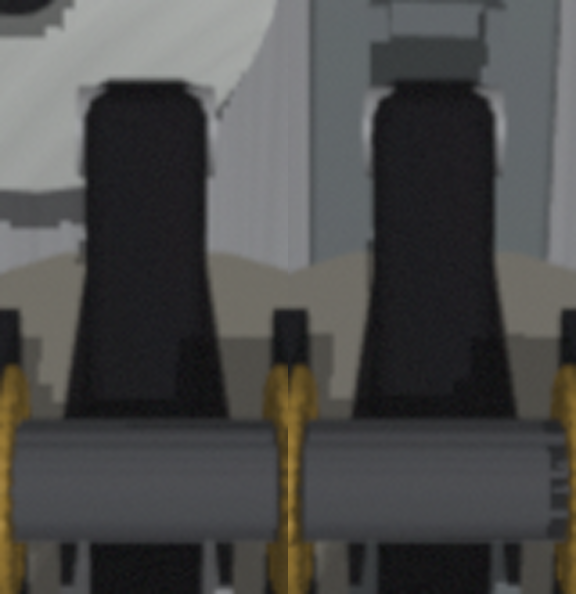

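View pics/ft.png

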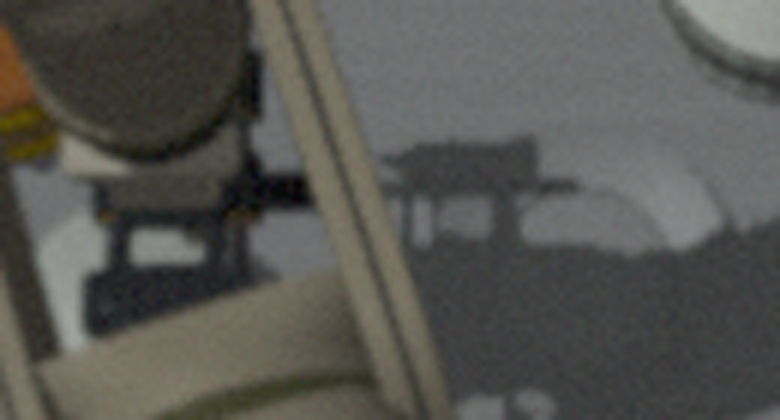

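```bash
python3 -c "
from h import *
print(robot.close_job()); s=robot.read_state(); print(s['t'],s['tool_pos'])"
```

```text
the job is handed in; nothing more can be done
None
the job is handed in; nothing more can be done
```

The job is done and handed in at about 25 s of the 67 s allowed; the hand-in gave no verdict.

- **Lever:** I pressed it until it met its stop (about 22 N). Its pad then measured within about 3 mm of the fully-down position, and the mouth was open. It was still down in the pictures at the end.
- **Rod choice:** I took the larger rod, the one in the stand. The tip-to-origin distance measured about 165 mm against the 163 mm given; the loose rod on the counter measured about 110 mm.
- **Insertion:** The tool only points down, so I held the rod lightly and let it pivot on the stand's front fork to about 30 degrees. I slid it into the tube until the collar stopped against the mouth (about 16 N along the axis), then drew it right out.
- **Levelling:** I set the rod back in both forks to level it without letting go, gripped it at 50 N and lifted it.

**Last checks**
- **Tip position:** The top camera put the tip at (0.685, 0.110, 0.156) m, within a few millimetres of the dish centre at about (0.683, 0.108) m. The height of about 16 cm is within the 8 to 20 cm band.
- **Level:** The marks showed a slope of up to about 2 degrees along the rod, which is within their error. Its pose in the grip was unchanged from when I lifted it off the stand.
- **Stillness and contact:** The joints were almost still and the tool force was about 1 N. I saw no contact in the pictures.
- **Dish:** It measured within about 3 mm of where it started. The other things were left alone, though I did not remeasure them.

**What disagreed or failed:** The side camera did not find the rod tip at the end because the arm hid it, so the tip position rests on the top camera and the arm's own pose. The side and top cameras put the tube mouth about 1 cm apart in height, so I used the stated 135 mm.

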